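# Swap the open tray of a trim rack

### The job

On the sewing table's trim rack the button tray has been left standing out. With the fingertips only, first push the button tray fully home, then hook a fingertip behind the lip of the tray that carries the four thread spools and draw it out along its rails all the way to its stop. Never have both trays out at once, do not pinch the lip or lift anything, keep the spools standing in their tray, and leave the bobbin tray and everything else as it is.

Things in the scene. Friction and masses are not known exactly. Their poses are not given: they have to be found in the camera images.
- rack: Grey trim rack fixed on the table: plate 8 mm thick, 400 mm wide (y), from 105 mm in front of the origin to 165 mm behind. Origin at table height under the bays' middle; +x to its back, -x the way trays draw out. Three equal steel bays at y = -126, 0, 126 mm, in any order, each with an aluminium tray 180 x 100 mm, open on top. Fixed stock reels stand on its rear ledge.
- button_tray (a joint): Travel of the button tray in m: 0 = fully home at its rear stop, 0.110 = fully out at its front stop. It runs stiffly (about 2 N friction plus 8 N per m/s) and stays where it is left. This is the tray left standing out at the start (50 to 95 mm). It has four compartments of buttons.
- button_lip (a point): Top centre of the button tray's lip, mid-thickness, 48 mm above the table; moves with the tray. -x: the way it draws out; y: along the lip. The lip is an upright wall 6 mm thick (3 mm to each side of this point) and 108 mm wide at the tray's front end, from 12 to 48 mm above the table. Fully home it is 90 mm in front of the bay's centre.
- spool_tray (a joint): Travel of the spool tray in m: 0 = fully home at its rear stop, 0.110 = fully out at its front stop. It runs stiffly (about 2 N friction plus 8 N per m/s) and stays where it is left. Fully home at the start. It carries the four loose thread spools.
- spool_lip (a point): Top centre of the spool tray's lip, mid-thickness, 48 mm above the table; moves with the tray. -x: the way it draws out; y: along the lip. The lip is an upright wall 6 mm thick (3 mm to each side of this point) and 108 mm wide at the tray's front end, from 12 to 48 mm above the table. Fully home it is 90 mm in front of the bay's centre.
- spool_well (a point): Centre of the floor of the spool tray's finger well, the empty open pocket right behind its lip: 58 mm long front to back, 94 mm wide, floor 32 mm below the lip's top, 32 mm behind the lip's centre. Rear and side walls are 14 mm lower than the lip; the spools stand behind the rear wall. The other trays have the same well.
- bobbin_tray (a joint): Travel of the bobbin tray in m: 0 = fully home at its rear stop, 0.110 = fully out at its front stop. It runs stiffly (about 2 N friction plus 8 N per m/s) and stays where it is left. Home at the start. It holds six flat metal bobbins and is not wanted.
- spool1: Loose thread spool standing upright in the spool tray behind the finger well, 32 mm diameter, 45 mm high, about 50 g; its flat ends are plain. Origin at the centre of its underside, z up its axis. Its top is 13 mm higher than the lip's top.
- spool2: Loose thread spool standing upright in the spool tray behind the finger well, 32 mm diameter, 45 mm high, about 50 g; its flat ends are plain. Origin at the centre of its underside, z up its axis. Its top is 13 mm higher than the lip's top.
- spool3: Loose thread spool standing upright in the spool tray behind the finger well, 32 mm diameter, 45 mm high, about 50 g; its flat ends are plain. Origin at the centre of its underside, z up its axis. Its top is 13 mm higher than the lip's top.
- spool4: Loose thread spool standing upright in the spool tray behind the finger well, 32 mm diameter, 45 mm high, about 50 g; its flat ends are plain. Origin at the centre of its underside, z up its axis. Its top is 13 mm higher than the lip's top.
- pin_tin: Loose round steel tin, 56 mm diameter, 30 mm high, left of the trays. Origin at its underside.
- chalk: Loose white tailor's chalk block, 42 x 42 x 10 mm, lying in front of the trays, nearer the robot. Origin at its underside.
- cone: Loose grey thread cone, 68 mm diameter, 160 mm high, standing right of the rack. Origin at its underside.
- oil_bottle: Loose white oil bottle, 52 mm diameter, 130 mm high, standing left of the rack. Origin at its underside.
- screwdriver: Loose screwdriver 160 mm long lying in front of the rack, nearer the robot, to the left. Origin at its underside.
- steel_rule: Loose steel rule, 150 x 25 x 4 mm, lying in front of the rack, nearer the robot. Origin at its underside.
- snips: Loose thread snips, about 110 mm long and 8 mm thick, lying right of the trays. Origin at the pivot's underside.
Things that resemble listed ones, but are neither listed nor needed, are in the scene too. What is shaped like the spool2 but yellow is not meant.

How it is judged:
By the outcome, as a careful person would: the job done as asked, in the order asked, and still so for the second after the job is handed in, with the robot touching nothing.
It also fails if it takes over 61 s, if anything falls off the work surface, if the arm or the gripper's body presses on something with over 40 N, if the wrist force passes 120 N, or if a joint passes its speed limit or range.

### The arm

A 6-joint arm with a two-finger parallel gripper is mounted at the origin on the work surface. World frame = base frame: x ahead of the robot, y to its left, z up, the work surface at z = 0. Lengths are in m, angles in rad, forces in N, time in s.
With the tool pointing down it reaches from about 0.35 to 0.875 m from the base axis. Payload 4.2 kg.
Tool frame: the origin (TCP) lies midway between the tips of the shut fingers; the grasp point (between the pads) lies 19 mm behind it (robot.grip_depth is the distance from the TCP to the grasp point, in m); z points along the fingers, y is the direction in which the jaws open and shut (so a half turn about z gives the same grasp; the last joint's range is limited). The gripper opens to 85 mm and grips with 20 to 120 N. Pads are 22 mm wide; open, the fingers measure 114 mm over their backs; the gripper's body (76 mm by 85 mm) begins 54 mm behind the grasp point. The pads swing forward as they close: fully open they stand 13 mm farther back than shut.
Start: joints at [1.564, 0.385, 0.008, 0, -1.194, -0.259], TCP at [0.164, 0.603, 0.231] pointing down, gripper open.
Joint ranges: [-3.14, 3.14], [-1.21, 2.06], [-1.07, 1.41], [-3.16, 2.05], [-2.99, -0.16], [-3.1, 3.1]. Speed limits (rad/s): [2.79, 2.79, 3.14, 3.14, 3.14, 3.14].

### API

Orientations are given as [roll, pitch, yaw] about the fixed x, y, z axes, in that order (R = Rz(yaw) Ry(pitch) Rx(roll)).
In Python, from bench import status, camera, calibration, robot gives the robot as it stands. The module is installed in compiled form; this text tells all that it offers.
- The arm moves only by the tool carry_out, never from a script. Its arguments are lists of equal length, an entry for each row: "slide": the shift along the tool's x, y, z in mm, a list of three; "twist": the turn, a rotation vector about the tool's x, y, z in degrees, a list of three; "gripper": the finger opening in mm, from 0 to 85.4. In form: {"slide": [[dx, dy, dz], ...], "twist": [[rx, ry, rz], ...], "gripper": [gripper, ...]}. A call has 1 to 5 rows; each row is the pose to reach, as a shift and turn from the pose commanded when the call began, along the tool's axes at that moment; what a row does not reach only later rows make up. A row lasts 1/10 s, in which the tool goes at most 50 mm and 8.59 degrees, less where a joint would pass 70% of its speed; a pose out of reach is approached as far as the arm can. A call with a gripper value outside its range is refused whole. The fingers move at their own pace and stop on an object; "squeeze" is the grip in N (left out, the last holds). Time passes only in rows, so rows that repeat a pose let the fingers close. It gives the time, the measured TCP pose, the force and the opening at its end, in the units of the state.
- status.read_state(): the state, without advancing time (a new reading comes with each control period).
- camera(name): name is "scene" or "top" or "wrist"; returns the picture (480x640x3 uint8, red, green, blue); there is no depth.
- calibration(name): a dict with "intrinsics" (3x3 intrinsics, pixels), "cam_to_world" (4x4, takes a point from camera to world coordinates). Camera axes: x right, y down, z forward; pixel columns grow to the right and rows downward; lengths in m; the calibration is good to about 2 mm. The wrist camera is an equidistant fisheye: a pixel r from the principal point sees the ray r / f radians off the axis. A picture is of the moment at which its call begins: read the wrist's pose just before it. calibration takes no time and is no camera call; for the wrist camera it gives the pose at the moment of the call.
- robot.hand_in(): hands the job in, once; it reports no verdict.
The state is a dict: "clock": time; "q": joint angles; "qvel": joint speeds; "joint_torque": joint torques, N m; "position": TCP position; "eef_rot": TCP orientation; "contact_force": force on the tool from outside, world axes, zero at the start; "ft_torque": the same for the moment, N m; "width": finger opening in m.
Only numpy, scipy, OpenCV 4.12 (cv2) and the standard library are available. Lean on these libraries where they do the work, as an engineer would, in place of code of your own. Each camera call takes 0.05 s, during which the arm holds its last target.

## Working session

There is one attempt and no reset: what is moved stays moved. The work goes in short steps, Python scripts to look and compute and a tool call to move; the robot and the scene stay as the last step left them, time stands still between calls to the robot, and variables do not carry over. Pictures are saved under pics/ and viewed, and the job is handed in when it is done.

Besides the shell and the picture viewer there is one more tool, called after "Call:" by a JSON object that holds its "api" and its "payload". carry_out: Moves the arm, as the interface text tells. Its arguments: {"type":"object","properties":{"slide":{"type":"array"},"twist":{"type":"array"},"gripper":{"type":"array"},"squeeze":{"type":"number"}},"required":["slide","twist","gripper"]}

```bash
mkdir -p pics; python3 - <<'E'
from bench import status,camera,calibration
import cv2,json
print(status.read_state())
for n in("scene","top","wrist"):
    c=calibration(n);print(n,c["intrinsics"],c["cam_to_world"])
    cv2.imwrite(f"pics/{n}0.png",camera(n)[:,:,::-1])
E
```

```text
{'clock': 0.0, 'q': array([ 1.56359483e+00,  3.85572599e-01,  6.63417731e-03, -5.05197505e-04,
       -1.19397039e+00, -2.58579804e-01]), 'qvel': array([ 3.67861897e-05,  1.86845539e-05, -8.95460729e-04,  2.16561111e-04,
       -1.95237967e-03, -2.05434798e-03]), 'joint_torque': array([-2.49524428e-04, -3.92289662e+01,  1.88400346e+01,  4.18611869e+00,
       -4.58105715e-03, -1.13521079e-05]), 'position': array([0.16400329, 0.60250554, 0.23021423]), 'eef_rot': array([ 3.13943034e+00, -8.64370382e-05, -2.65967601e-01]), 'contact_force': array([-1.14179988, -0.97831545, -0.9325742 ]), 'ft_torque': array([-0.04061412, -0.08304105, -0.00520451]), 'width': 0.08533203917738022}
scene [[440.6707326    0.         312.0784217 ]
 [  0.         440.6707326  246.12792334]
 [  0.           0.           1.        ]] [[-0.63769501  0.66266132 -0.39271497  0.94047517]
 [ 0.77018782  0.54026089 -0.33901162  0.31858965]
 [-0.01248135 -0.51865031 -0.85489536  0.86868285]
 [ 0.          0.          0.          1.        ]]
top [[456.60025572   0.         322.19403879]
 [  0.         456.60025572 241.89867574]
 [  0.           0.           1.        ]] [[ 7.44182617e-03 -9.97711312e-01  6.72068192e-02  5.09950018e-01]
 [-9.99972096e-01 -7.38109746e-03  1.15187823e-03 -5.07272618e-03]
 [-6.53181853e-04 -6.72135160e-02 -9.97738401e-01  9.66536532e-01]
 [ 0.00000000e+00  0.00000000e+00  0.00000000e+00  1.00000000e+00]]
wrist [[371.64829954   0.         326.89680297]
 [  0.         371.64829954 236.41678846]
 [  0.           0.           1.        ]] [[-0.262723   -0.92075131 -0.28843311  0.23760753]
 [-0.96486891  0.25137472  0.07641166  0.58213363]
 [ 0.00214865  0.29837524 -0.95444623  0.37242846]
 [ 0.          0.          0.          1.        ]]
```

View pics/top0.png

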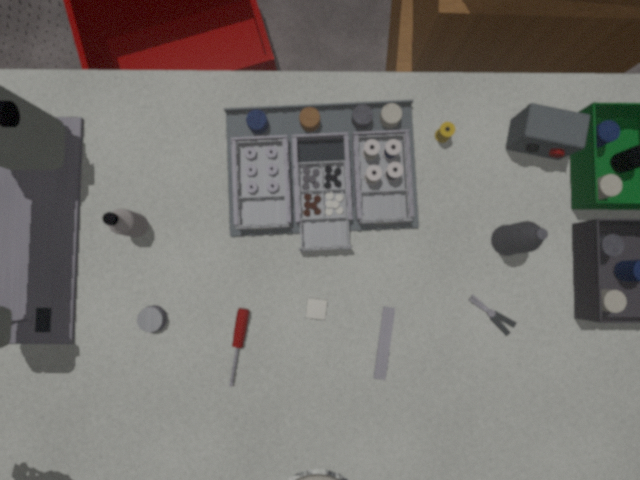

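View pics/scene0.png

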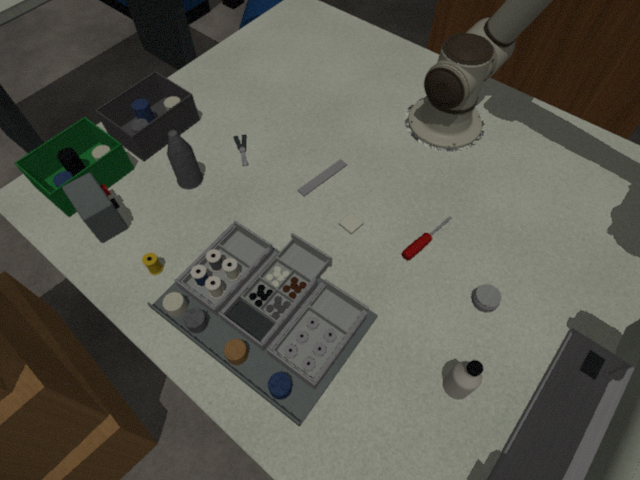

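View pics/wrist0.png

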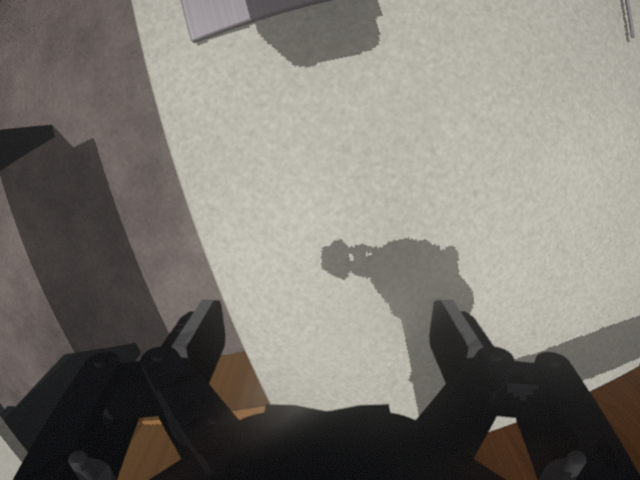

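The top view shows the bobbin tray on the left (~263,185), the button tray in the middle standing out (lip ~327,250) and the spool tray on the right (lip ~385,222). I'll zoom in to measure them.

```bash
python3 - <<'E'
import cv2
a=cv2.imread("pics/top0.png")[90:270,215:425]
a=cv2.convertScaleAbs(a,alpha=1.6)
cv2.imwrite("pics/topz.png",cv2.resize(a[:150],None,fx=3.8,fy=3.8,interpolation=cv2.INTER_CUBIC))
a=cv2.imread("pics/top0.png")[200:260,285:420]
cv2.imwrite("pics/topz2.png",cv2.resize(cv2.convertScaleAbs(a,alpha=1.6),None,fx=5.9,fy=5.9,interpolation=cv2.INTER_CUBIC))
a=cv2.imread("pics/scene0.png")[215:330,190:345]
cv2.imwrite("pics/scz.png",cv2.resize(cv2.convertScaleAbs(a,alpha=1.6),None,fx=5,fy=5,interpolation=cv2.INTER_CUBIC))
E
```

```text
(no output)
```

View pics/topz2.png

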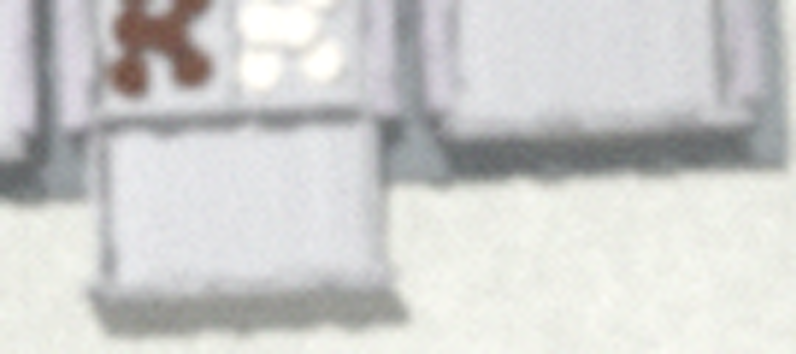

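View pics/topz.png

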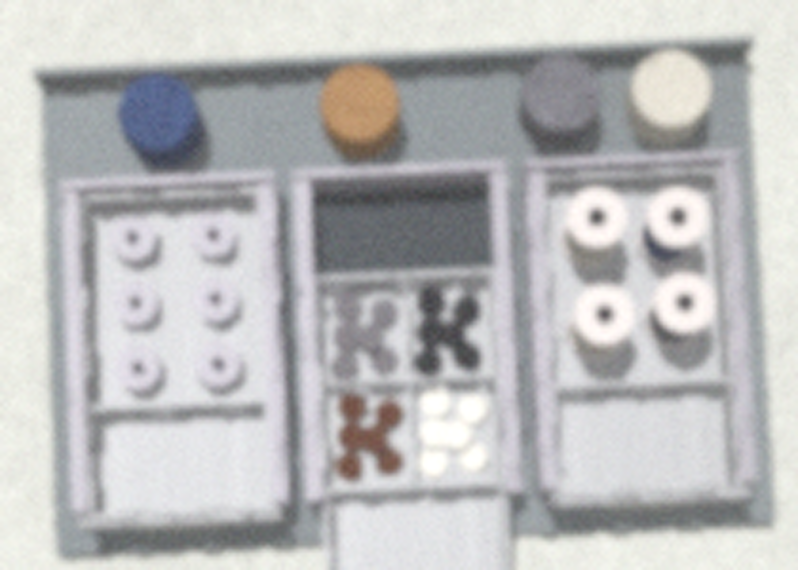

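View pics/scz.png

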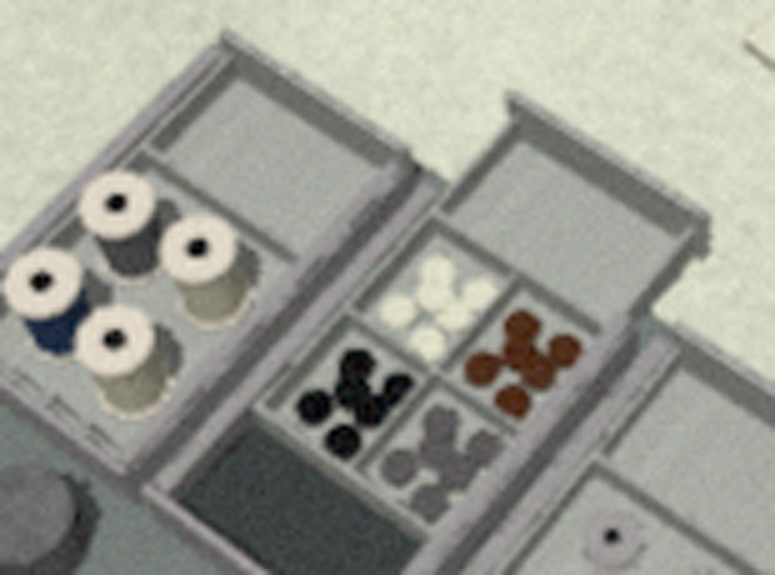

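```bash
cat > h.py <<'E'
import numpy as np
from bench import calibration
def ray(n,u,v,z):
    c=calibration(n);K=c["intrinsics"];T=c["cam_to_world"]
    d=T[:3,:3]@np.linalg.solve(K,[u,v,1.]);o=T[:3,3]
    return o+d*(z-o[2])/d[2]
def proj(n,p):
    c=calibration(n);K=c["intrinsics"];T=c["cam_to_world"]
    q=K@(T[:3,:3].T@(np.array(p)-T[:3,3]));return q[:2]/q[2]
E
python3 - <<'E'
from h import *
np.set_printoptions(precision=4,suppress=True)
f=lambda n,u,v,z,l:print(l,ray(n,u,v,z))
f("top",231.3,236.6,.008,"rack FL");f("top",418.2,227.6,.008,"rack FR")
f("top",285+95/5.9,200+288/5.9,.048,"btn lip L front");f("top",285+390/5.9,200+284/5.9,.048,"btn lip R")
f("top",285+440/5.9,200+130/5.9,.048,"sp lip L");f("top",285+750/5.9,200+118/5.9,.048,"sp lip R")
f("scene",292,233.6,.048,"btn R");f("scene",332,258,.048,"btn L")
f("scene",235,221.6,.048,"sp R");f("scene",273,246,.048,"sp L")
E
```

```text
rack FL [0.5843 0.1875 0.008 ]
rack FR [ 0.6062 -0.2061  0.008 ]
btn lip L front [0.5575 0.0384 0.048 ]
btn lip R [ 0.5597 -0.0623  0.048 ]
sp lip L [ 0.6126 -0.0793  0.048 ]
sp lip R [ 0.6176 -0.1856  0.048 ]
btn R [ 0.5666 -0.0621  0.048 ]
btn L [0.5594 0.0452 0.048 ]
sp R [ 0.6236 -0.1833  0.048 ]
sp L [ 0.6171 -0.0731  0.048 ]
```

Call:
{"api": "carry_out", "payload": {"slide": [[30, 30, 0], [62, 62, 0], [94, 94, 0], [126, 125, 0], [158, 157, 0]], "twist": [[0, 0, -3.7], [0, 0, -7.4], [0, 0, -11.1], [0, 0, -14.8], [0, 0, -18.4]], "gripper": [0, 0, 0, 0, 0]}}

```text
clock: 0.65
position: [0.2759, 0.4083, 0.2311]
eef_rot: [3.141, 0.0, 0.058]
contact_force: [0.5, 0.4, 0.8]
width: 0.0122
```

Call:
{"api": "carry_out", "payload": {"slide": [[20, 39, 0], [40, 78, 0], [60, 117, 0], [80, 156, 0], [100, 195, 0]], "twist": [[0, 0, 0], [0, 0, 0], [0, 0, 0], [0, 0, 0], [0, 0, 0]], "gripper": [0, 0, 0, 0, 0]}}

```text
clock: 1.15
position: [0.3864, 0.2191, 0.2314]
eef_rot: [-3.141, -0.0, 0.056]
contact_force: [1.6, 0.3, -0.0]
width: 0.0003
```

Call:
{"api": "carry_out", "payload": {"slide": [[20, 40, 0], [40, 80, 0], [60, 120, 0], [80, 160, 0], [100, 200, 0]], "twist": [[0, 0, 0], [0, 0, 0], [0, 0, 0], [0, 0, 0], [0, 0, 0]], "gripper": [0, 0, 0, 0, 0]}}

```text
clock: 1.65
position: [0.4974, 0.0249, 0.2313]
eef_rot: [-3.142, 0.0, 0.055]
contact_force: [-0.1, -0.2, -0.6]
width: 0.0002
```

Call:
{"api": "carry_out", "payload": {"slide": [[10, 20, 0], [17, 34, 0], [20, 39, 0], [21, 39, 0], [21, 39, 0]], "twist": [[0, 0, 0], [0, 0, 0], [0, 0, 0], [0, 0, 0], [0, 0, 0]], "gripper": [0, 0, 0, 0, 0]}}

```text
clock: 2.15
position: [0.5198, -0.0105, 0.2312]
eef_rot: [-3.141, 0.0, 0.056]
contact_force: [-0.6, 0.0, 0.2]
width: 0.0001
```

```bash
python3 - <<'E'
from bench import status,camera
import cv2
print(status.read_state())
cv2.imwrite("pics/wrist1.png",camera("wrist")[:,:,::-1])
cv2.imwrite("pics/scene1.png",camera("scene")[:,:,::-1])
E
```

```text
{'clock': 2.15, 'q': array([ 2.92018618e-01,  2.06046261e-01, -2.46977181e-01, -2.35701317e-04,
       -1.11801492e+00,  1.33472906e+00]), 'qvel': array([ 1.07511112e-02, -8.32154027e-03, -6.22312480e-03, -9.11667776e-05,
       -1.46011625e-03,  5.06572167e-04]), 'joint_torque': array([-3.56644029e-01, -2.90633672e+01,  1.82884187e+01,  4.06961694e+00,
        4.07120388e-03,  2.66177660e-03]), 'position': array([ 0.51977845, -0.01054646,  0.23120113]), 'eef_rot': array([-3.14144322e+00,  2.84898350e-04,  5.58482341e-02]), 'contact_force': array([-0.55453278,  0.04221259,  0.22699478]), 'ft_torque': array([-0.00792392,  0.05107489,  0.00346518]), 'width': 8.686656499174403e-05}
```

View pics/wrist1.png

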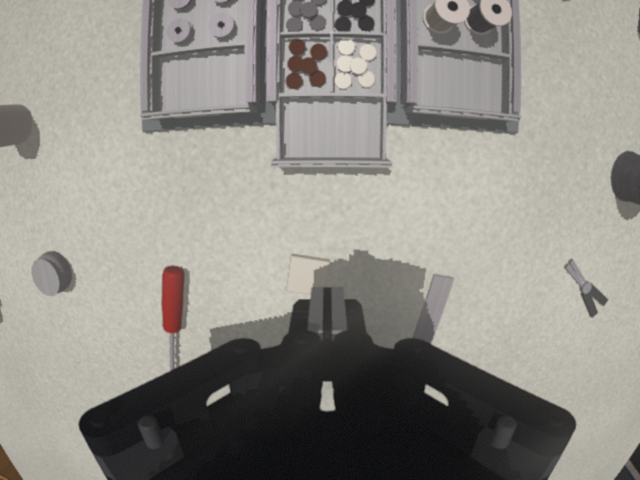

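View pics/scene1.png

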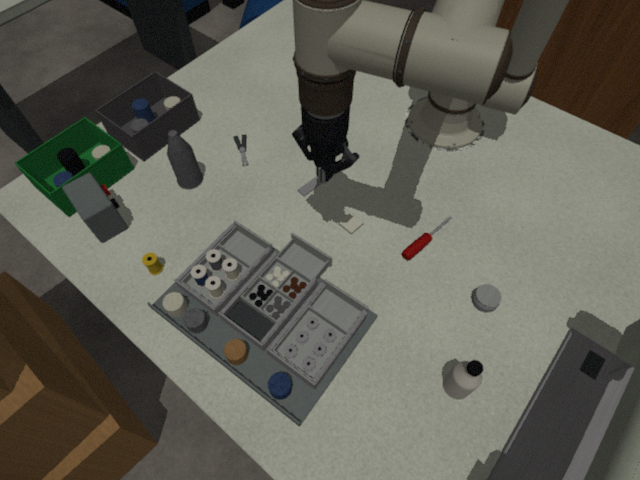

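```bash
cat >> h.py <<'E'
def wray(u,v,z):
    c=calibration("wrist");K=c["intrinsics"];T=c["cam_to_world"]
    x,y=(u-K[0,2]),(v-K[1,2]);r=np.hypot(x,y);t=r/K[0,0]
    d=T[:3,:3]@np.array([np.sin(t)*x/r,np.sin(t)*y/r,np.cos(t)]);o=T[:3,3]
    return o+d*(z-o[2])/d[2]
E
python3 - <<'E'
import cv2
from h import *
for l,u,v in (("bL",272,163),("bR",390,163),("bobL",142,120),("sR",519,120),("sL",402,115),("bob r",264,115)):
    print(l,wray(u,v,.048).round(4))
print(ray("top",316,309,.01), ray("top",385,343,0))
a=cv2.imread("pics/wrist1.png")[50:190,120:540]
cv2.imwrite("pics/w1z.png",cv2.resize(cv2.convertScaleAbs(a,alpha=1.4),None,fx=1.9,fy=3.5,interpolation=cv2.INTER_CUBIC))
E
```

```text
bL [0.5591 0.0397 0.048 ]
bR [ 0.5651 -0.0642  0.048 ]
bobL [0.5984 0.1669 0.048 ]
sR [ 0.6192 -0.1867  0.048 ]
sL [ 0.6086 -0.0715  0.048 ]
bob r [0.6014 0.0484 0.048 ]
[0.43446394 0.00786866 0.01      ] [ 0.36422689 -0.13680922  0.        ]
```

View pics/w1z.png

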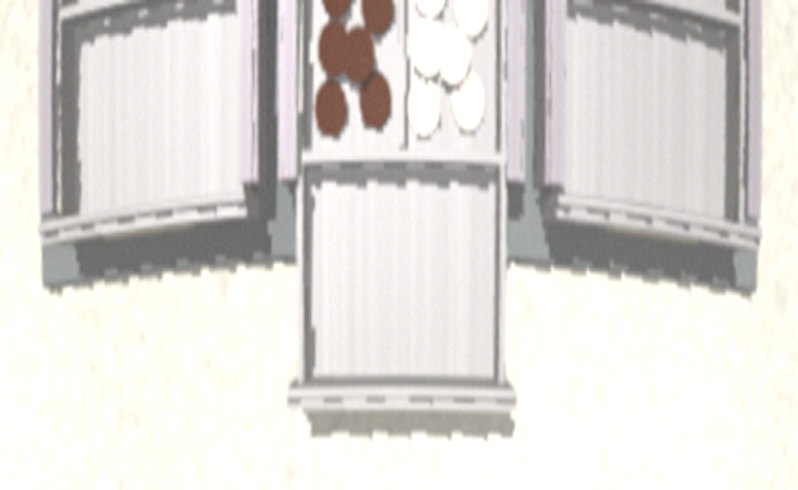

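Three views agree: the button lip's front face is at x≈0.561, y≈-0.012. I'll descend in front of it.

Call:
{"api": "carry_out", "payload": {"slide": [[0, 0, 40], [0, 0, 80], [0, 0, 120], [0, 0, 155], [0, 0, 180]], "twist": [[0, 0, 0], [0, 0, 0], [0, 0, 0], [0, 0, 0], [0, 0, 0]], "gripper": [0, 0, 0, 0, 0]}}

```text
clock: 2.75
position: [0.5187, -0.0105, 0.0493]
eef_rot: [3.141, 0.002, 0.057]
contact_force: [-0.2, -0.1, 0.2]
width: -0.0001
```

Call:
{"api": "carry_out", "payload": {"slide": [[0, 0, 15], [0, 0, 22], [0, 0, 22], [8, 0, 22], [14, 0, 22]], "twist": [[0, 0, 0], [0, 0, 0], [0, 0, 0], [0, 0, 0], [0, 0, 0]], "gripper": [0, 0, 0, 0, 0]}}

```text
clock: 3.25
position: [0.5358, -0.0098, 0.0307]
eef_rot: [-3.141, -0.003, 0.056]
contact_force: [-0.1, 0.2, -0.1]
width: -0.0003
```

Call:
{"api": "carry_out", "payload": {"slide": [[4, 0, 0], [8, 0, 0], [12, 0, 0], [16, 0, 0], [20, 0, 0]], "twist": [[0, 0, 0], [0, 0, 0], [0, 0, 0], [0, 0, 0], [0, 0, 0]], "gripper": [0, 0, 0, 0, 0]}}

```text
clock: 3.75
position: [0.5532, -0.0094, 0.0291]
eef_rot: [3.141, 0.002, 0.055]
contact_force: [-2.4, 0.0, 1.3]
width: -0.0002
```

Call:
{"api": "carry_out", "payload": {"slide": [[5, 0, 0], [10, 0, 0], [15, 0, 0], [20, 0, 0], [25, 0, 0]], "twist": [[0, 0, 0], [0, 0, 0], [0, 0, 0], [0, 0, 0], [0, 0, 0]], "gripper": [0, 0, 0, 0, 0]}}

```text
clock: 4.25
position: [0.5791, -0.008, 0.0291]
eef_rot: [3.141, 0.001, 0.055]
contact_force: [-2.9, -1.9, 0.2]
width: 0.0003
```

Call:
{"api": "carry_out", "payload": {"slide": [[3, 0, 0], [5, 0, 0], [7, 0, 0], [9, 0, 0], [10, 0, 0]], "twist": [[0, 0, 0], [0, 0, 0], [0, 0, 0], [0, 0, 0], [0, 0, 0]], "gripper": [0, 0, 0, 0, 0]}}

```text
clock: 4.75
position: [0.589, -0.0072, 0.0292]
eef_rot: [-3.142, 0.0, 0.055]
contact_force: [-2.6, -0.4, -0.6]
width: 0.0
```

```bash
python3 - <<'E'
from bench import status,camera
import cv2
print(status.read_state()["contact_force"])
cv2.imwrite("pics/wrist2.png",camera("wrist")[:,:,::-1])
E
```

```text
[-2.55075252 -0.40223466 -0.61002637]
```

View pics/wrist2.png

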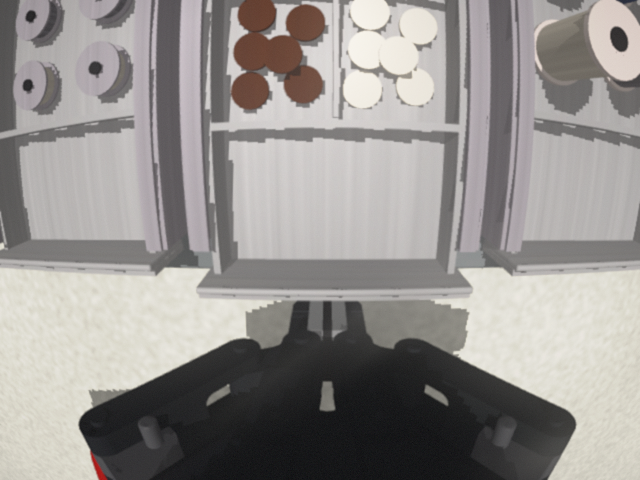

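The wrist view shows the fingers on the button lip (~333,290), with its neighbours at row ~265, so it is still about 10 mm out. I'll carry on slowly.

Call:
{"api": "carry_out", "payload": {"slide": [[1, 0, 0], [2, 0, 0], [3, 0, 0], [4, 0, 0], [5, 0, 0]], "twist": [[0, 0, 0], [0, 0, 0], [0, 0, 0], [0, 0, 0], [0, 0, 0]], "gripper": [0, 0, 0, 0, 0]}}

```text
clock: 5.3
position: [0.5939, -0.0069, 0.0292]
eef_rot: [-3.142, 0.0, 0.055]
contact_force: [-1.9, -0.2, -1.0]
width: -0.0001
```

Call:
{"api": "carry_out", "payload": {"slide": [[1, 0, 0], [2, 0, 0], [2, 0, 0]], "twist": [[0, 0, 0], [0, 0, 0], [0, 0, 0]], "gripper": [0, 0, 0]}}

```text
clock: 5.6
position: [0.5962, -0.0067, 0.0293]
eef_rot: [-3.141, -0.0, 0.056]
contact_force: [-1.5, -0.8, -0.9]
width: 0.0002
```

Call:
{"api": "carry_out", "payload": {"slide": [[1, 0, 0], [2, 0, 0], [2, 0, 0]], "twist": [[0, 0, 0], [0, 0, 0], [0, 0, 0]], "gripper": [0, 0, 0]}}

```text
clock: 5.9
position: [0.5978, -0.0067, 0.0293]
eef_rot: [-3.142, 0.0, 0.055]
contact_force: [-2.4, -0.2, -0.2]
width: 0.0001
```

Call:
{"api": "carry_out", "payload": {"slide": [[1, 0, 0], [2, 0, 0], [2, 0, 0]], "twist": [[0, 0, 0], [0, 0, 0], [0, 0, 0]], "gripper": [0, 0, 0]}}

```text
clock: 6.2
position: [0.5978, -0.0067, 0.0293]
eef_rot: [3.141, 0.005, 0.055]
contact_force: [-7.6, 2.1, 3.5]
width: 0.0001
```

```bash
python3 - <<'E'
from bench import status,camera
import cv2
print(status.read_state()["contact_force"])
cv2.imwrite("pics/wrist3.png",camera("wrist")[:,:,::-1])
E
```

```text
[-7.60881698  2.05012423  3.48185518]
```

View pics/wrist3.png

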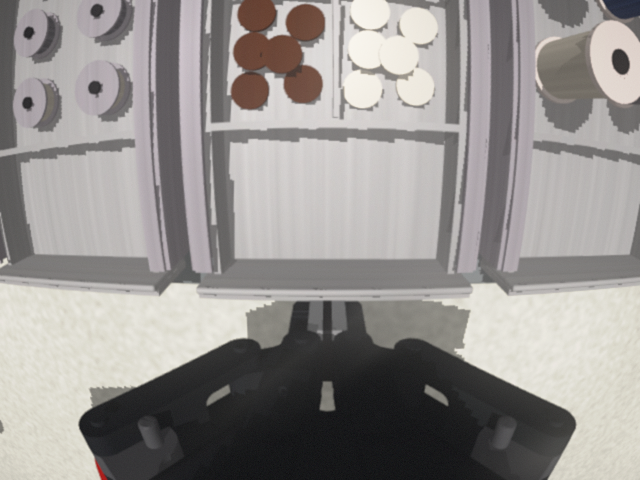

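Call:
{"api": "carry_out", "payload": {"slide": [[1, 0, 0], [2, 0, 0], [2, 0, 0]], "twist": [[0, 0, 0], [0, 0, 0], [0, 0, 0]], "gripper": [0, 0, 0]}}

```text
clock: 6.55
position: [0.5978, -0.0068, 0.0293]
eef_rot: [3.141, 0.009, 0.055]
contact_force: [-11.8, 1.9, 7.1]
width: -0.0
```

Force rises without motion, so the button tray is at its rear stop. I'll back off and rise.

Call:
{"api": "carry_out", "payload": {"slide": [[-10, 0, 0], [-25, 0, 0], [-35, 0, -20], [-35, 0, -60], [-35, 0, -100]], "twist": [[0, 0, 0], [0, 0, 0], [0, 0, 0], [0, 0, 0], [0, 0, 0]], "gripper": [0, 0, 0, 0, 0]}}

```text
clock: 7.05
position: [0.5679, -0.0083, 0.1308]
eef_rot: [3.141, -0.003, 0.056]
contact_force: [1.7, 0.1, 0.1]
width: -0.0002
```

Call:
{"api": "carry_out", "payload": {"slide": [[0, 0, 0], [0, 0, 0]], "twist": [[0, 0, 0], [0, 0, 0]], "gripper": [0, 0]}}

```text
clock: 7.25
position: [0.5688, -0.008, 0.1313]
eef_rot: [-3.14, -0.007, 0.056]
contact_force: [-0.3, -0.6, 0.5]
width: 0.0002
```

```bash
python3 - <<'E'
from bench import status,camera
from h import *
import cv2
s=status.read_state();print(s["position"],s["contact_force"],s["eef_rot"])
for n in ("wrist","top","scene"): cv2.imwrite(f"pics/{n}4.png",camera(n)[:,:,::-1])
p=s["position"];y=s["eef_rot"][2]
d=np.array([.651,-.132])-p[:2];print("slide",d@[np.cos(y),np.sin(y)],d@[np.sin(y),-np.cos(y)])
E
```

```text
[ 0.56875453 -0.00796506  0.1312741 ] [-0.31316021 -0.56933372  0.45156109] [-3.14035193 -0.00661983  0.05557437]
slide 0.07522888358126148 0.1284118341111199
```

View pics/wrist4.png

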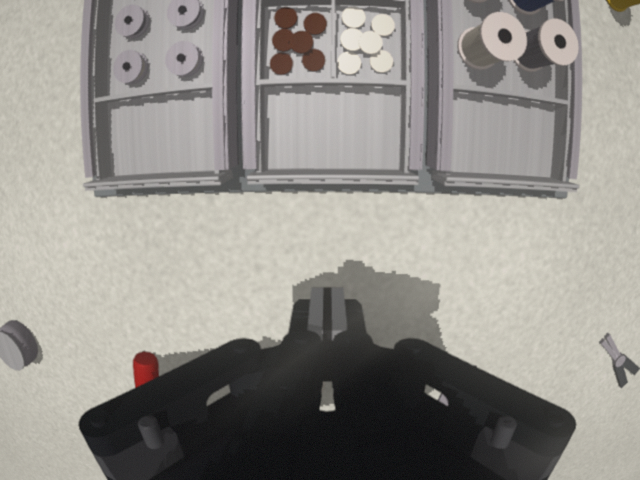

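All three lips line up (rows ~180-186), so the button tray is home. Next I'll check the spool lip and move over the well.

```bash
python3 - <<'E'
from h import *
for l,u,v in (("sL",440,181),("sR",577,186),("bL",243,181),("bR",420,181)): print(l,wray(u,v,.048).round(4))
E
```

```text
sL [ 0.6132 -0.0771  0.048 ]
sR [ 0.6207 -0.1847  0.048 ]
bL [0.6059 0.0445 0.048 ]
bR [ 0.6121 -0.0641  0.048 ]
```

Call:
{"api": "carry_out", "payload": {"slide": [[18, 30, 0], [37, 63, 0], [56, 96, 0], [70, 120, 0], [75, 128, 0]], "twist": [[0, 0, 0], [0, 0, 0], [0, 0, 0], [0, 0, 0], [0, 0, 0]], "gripper": [0, 0, 0, 0, 0]}}

```text
clock: 7.9
position: [0.6495, -0.1345, 0.1271]
eef_rot: [3.141, 0.002, 0.053]
contact_force: [-0.7, 0.6, -0.2]
width: 0.0003
```

Call:
{"api": "carry_out", "payload": {"slide": [[0, 0, 0], [0, 0, 0]], "twist": [[0, 0, 0], [0, 0, 0]], "gripper": [0, 0]}}

```text
clock: 8.1
position: [0.6481, -0.1315, 0.1283]
eef_rot: [-3.141, 0.002, 0.056]
contact_force: [0.9, -0.1, 0.2]
width: -0.0001
```

```bash
python3 - <<'E'
from bench import status,camera
import cv2
s=status.read_state();print(s["position"],s["contact_force"],s["eef_rot"])
for n in ("wrist","scene"): cv2.imwrite(f"pics/{n}5.png",camera(n)[:,:,::-1])
E
```

```text
[ 0.64814107 -0.13151945  0.12829815] [ 0.87065922 -0.09955766  0.19061845] [-3.14125157e+00  1.95213012e-03  5.55213142e-02]
```

View pics/wrist5.png

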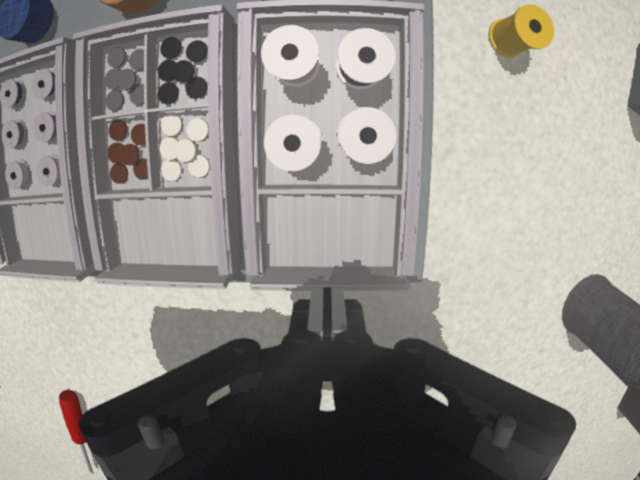

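View pics/scene5.png

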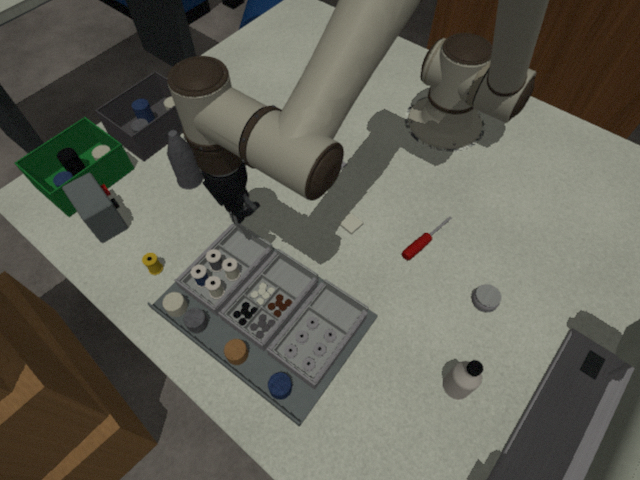

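Fingertips are over the well, in line with the spool tray (lip at ~330,285), so I'll descend.

Call:
{"api": "carry_out", "payload": {"slide": [[3, 0, 25], [3, 0, 50], [3, 0, 75], [3, 0, 88], [3, 0, 96]], "twist": [[0, 0, 0], [0, 0, 0], [0, 0, 0], [0, 0, 0], [0, 0, 0]], "gripper": [0, 0, 0, 0, 0]}}

```text
clock: 8.7
position: [0.6514, -0.1312, 0.0325]
eef_rot: [3.142, 0.001, 0.057]
contact_force: [0.2, -0.3, 0.2]
width: -0.0001
```

Call:
{"api": "carry_out", "payload": {"slide": [[0, 0, 2], [0, 0, 2]], "twist": [[0, 0, 0], [0, 0, 0]], "gripper": [0, 0]}}

```text
clock: 8.9
position: [0.6525, -0.1318, 0.0321]
eef_rot: [3.141, -0.001, 0.056]
contact_force: [-0.3, 0.3, 1.1]
width: 0.0002
```

```bash
python3 - <<'E'
from bench import status,camera
import cv2
s=status.read_state();print(s["position"],s["contact_force"],s["eef_rot"])
for n in ("wrist",): cv2.imwrite(f"pics/{n}6.png",camera(n)[:,:,::-1])
E
```

```text
[ 0.65245782 -0.13175678  0.03208281] [-0.29948465  0.26304946  1.08342729] [ 3.14135622e+00 -1.24714705e-03  5.58630483e-02]
```

View pics/wrist6.png

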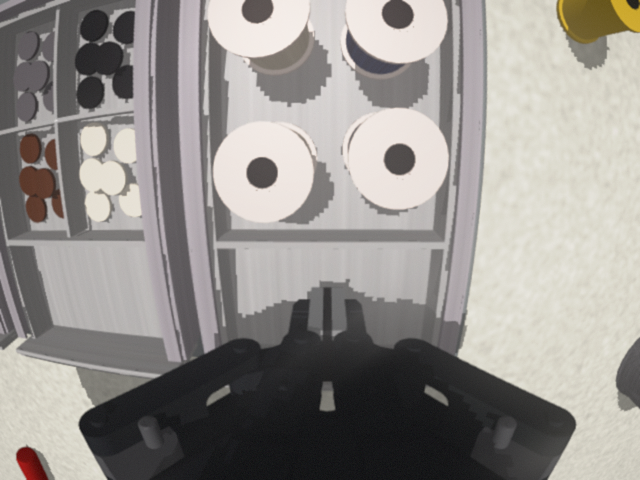

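Call:
{"api": "carry_out", "payload": {"slide": [[-3, 0, 2], [-7, 0, 4], [-11, 0, 4], [-14, 0, 4], [-16, 0, 4]], "twist": [[0, 0, 0], [0, 0, 0], [0, 0, 0], [0, 0, 0], [0, 0, 0]], "gripper": [0, 0, 0, 0, 0]}}

```text
clock: 9.45
position: [0.6356, -0.1329, 0.0275]
eef_rot: [3.142, -0.0, 0.055]
contact_force: [0.2, 0.6, -0.3]
width: 0.0001
```

Call:
{"api": "carry_out", "payload": {"slide": [[-1, 0, 0], [-2, 0, 0], [-3, 0, 0], [-4, 0, 0], [-5, 0, 0]], "twist": [[0, 0, 0], [0, 0, 0], [0, 0, 0], [0, 0, 0], [0, 0, 0]], "gripper": [0, 0, 0, 0, 0]}}

```text
clock: 9.95
position: [0.6319, -0.1331, 0.0274]
eef_rot: [3.141, -0.002, 0.056]
contact_force: [2.3, -0.8, -1.6]
width: -0.0
```

Call:
{"api": "carry_out", "payload": {"slide": [[-1, 0, 0], [-2, 0, 0], [-3, 0, 0], [-4, 0, 0], [-5, 0, 0]], "twist": [[0, 0, 0], [0, 0, 0], [0, 0, 0], [0, 0, 0], [0, 0, 0]], "gripper": [0, 0, 0, 0, 0]}}

```text
clock: 10.45
position: [0.626, -0.1334, 0.0274]
eef_rot: [3.142, -0.0, 0.055]
contact_force: [1.5, -0.2, -2.0]
width: -0.0003
```

The tray is moving, at about 2 N.

Call:
{"api": "carry_out", "payload": {"slide": [[-2, 0, 0], [-4, 0, 0], [-7, 0, 0], [-10, 0, 0], [-13, 0, 0]], "twist": [[0, 0, 0], [0, 0, 0], [0, 0, 0], [0, 0, 0], [0, 0, 0]], "gripper": [0, 0, 0, 0, 0]}}

```text
clock: 10.95
position: [0.6127, -0.1341, 0.0274]
eef_rot: [-3.142, -0.0, 0.055]
contact_force: [2.5, 0.6, -1.1]
width: 0.0
```

Call:
{"api": "carry_out", "payload": {"slide": [[-3, 0, 0], [-6, 0, 0], [-9, 0, 0], [-12, 0, 0], [-15, 0, 0]], "twist": [[0, 0, 0], [0, 0, 0], [0, 0, 0], [0, 0, 0], [0, 0, 0]], "gripper": [0, 0, 0, 0, 0]}}

```text
clock: 11.45
position: [0.5978, -0.1349, 0.0274]
eef_rot: [-3.142, -0.0, 0.055]
contact_force: [1.8, 0.6, 0.6]
width: 0.0001
```

```bash
python3 - <<'E'
from bench import status,camera
import cv2
s=status.read_state();print(s["position"],s["contact_force"],s["eef_rot"])
for n in ("wrist",): cv2.imwrite(f"pics/{n}7.png",camera(n)[:,:,::-1])
E
```

```text
[ 0.59779975 -0.13491924  0.02738852] [1.84414787 0.60842889 0.58337981] [-3.14158036e+00 -1.50345961e-04  5.53717340e-02]
```

View pics/wrist7.png

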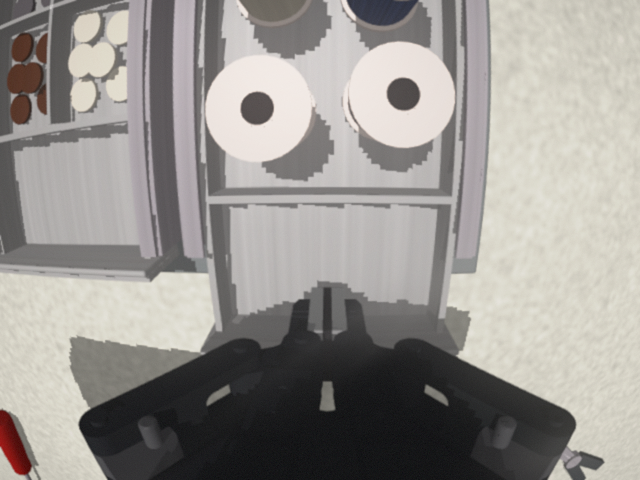

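The tray is drawing out, the spools are standing and the neighbouring button tray hasn't moved. I'll continue.

Call:
{"api": "carry_out", "payload": {"slide": [[-3, 0, 0], [-6, 0, 0], [-9, 0, 0], [-12, 0, 0], [-15, 0, 0]], "twist": [[0, 0, 0], [0, 0, 0], [0, 0, 0], [0, 0, 0], [0, 0, 0]], "gripper": [0, 0, 0, 0, 0]}}

```text
clock: 12.0
position: [0.5828, -0.1358, 0.0274]
eef_rot: [-3.142, -0.0, 0.055]
contact_force: [1.5, -0.2, 0.2]
width: 0.0001
```

Call:
{"api": "carry_out", "payload": {"slide": [[-3, 0, 0], [-6, 0, 0], [-9, 0, 0], [-12, 0, 0], [-15, 0, 0]], "twist": [[0, 0, 0], [0, 0, 0], [0, 0, 0], [0, 0, 0], [0, 0, 0]], "gripper": [0, 0, 0, 0, 0]}}

```text
clock: 12.5
position: [0.5678, -0.1366, 0.0274]
eef_rot: [-3.142, -0.0, 0.055]
contact_force: [2.1, 0.9, 0.5]
width: -0.0001
```

Call:
{"api": "carry_out", "payload": {"slide": [[-3, 0, 0], [-6, 0, 0], [-9, 0, 0], [-12, 0, 0], [-15, 0, 0]], "twist": [[0, 0, 0], [0, 0, 0], [0, 0, 0], [0, 0, 0], [0, 0, 0]], "gripper": [0, 0, 0, 0, 0]}}

```text
clock: 13.0
position: [0.5529, -0.1374, 0.0274]
eef_rot: [-3.142, -0.0, 0.055]
contact_force: [2.0, 1.8, 0.1]
width: -0.0003
```

Call:
{"api": "carry_out", "payload": {"slide": [[-3, 0, 0], [-6, 0, 0], [-9, 0, 0], [-12, 0, 0], [-14, 0, 0]], "twist": [[0, 0, 0], [0, 0, 0], [0, 0, 0], [0, 0, 0], [0, 0, 0]], "gripper": [0, 0, 0, 0, 0]}}

```text
clock: 13.5
position: [0.5387, -0.1383, 0.0273]
eef_rot: [3.142, 0.0, 0.055]
contact_force: [2.0, 1.7, 0.3]
width: -0.0001
```

Call:
{"api": "carry_out", "payload": {"slide": [[-1, 0, 0], [-2, 0, 0], [-3, 0, 0], [-4, 0, 0], [-5, 0, 0]], "twist": [[0, 0, 0], [0, 0, 0], [0, 0, 0], [0, 0, 0], [0, 0, 0]], "gripper": [0, 0, 0, 0, 0]}}

```text
clock: 14.0
position: [0.5341, -0.1385, 0.0273]
eef_rot: [3.142, -0.0, 0.055]
contact_force: [1.7, 1.4, 0.8]
width: 0.0001
```

Call:
{"api": "carry_out", "payload": {"slide": [[-1, 0, 0], [-2, 0, 0], [-3, 0, 0], [-4, 0, 0], [-5, 0, 0]], "twist": [[0, 0, 0], [0, 0, 0], [0, 0, 0], [0, 0, 0], [0, 0, 0]], "gripper": [0, 0, 0, 0, 0]}}

```text
clock: 14.5
position: [0.529, -0.1388, 0.0273]
eef_rot: [3.142, 0.0, 0.055]
contact_force: [2.3, 0.7, 0.1]
width: 0.0001
```

Call:
{"api": "carry_out", "payload": {"slide": [[-1, 0, 0], [-2, 0, 0], [-3, 0, 0], [-4, 0, 0], [-4, 0, 0]], "twist": [[0, 0, 0], [0, 0, 0], [0, 0, 0], [0, 0, 0], [0, 0, 0]], "gripper": [0, 0, 0, 0, 0]}}

```text
clock: 15.0
position: [0.5248, -0.139, 0.0273]
eef_rot: [-3.142, 0.001, 0.055]
contact_force: [1.9, 1.0, 0.1]
width: 0.0001
```

Call:
{"api": "carry_out", "payload": {"slide": [[-1, 0, 0], [-2, 0, 0], [-2, 0, 0]], "twist": [[0, 0, 0], [0, 0, 0], [0, 0, 0]], "gripper": [0, 0, 0]}}

```text
clock: 15.3
position: [0.5229, -0.1391, 0.0273]
eef_rot: [3.142, 0.0, 0.055]
contact_force: [0.8, 1.3, -0.5]
width: 0.0004
```

Call:
{"api": "carry_out", "payload": {"slide": [[-1, 0, 0], [-2, 0, 0], [-2, 0, 0]], "twist": [[0, 0, 0], [0, 0, 0], [0, 0, 0]], "gripper": [0, 0, 0]}}

```text
clock: 15.6
position: [0.5227, -0.1391, 0.0274]
eef_rot: [3.141, -0.004, 0.056]
contact_force: [5.5, -0.1, -4.2]
width: -0.0001
```

Call:
{"api": "carry_out", "payload": {"slide": [[-1, 0, 0], [-2, 0, 0], [-2, 0, 0]], "twist": [[0, 0, 0], [0, 0, 0], [0, 0, 0]], "gripper": [0, 0, 0]}}

```text
clock: 15.9
position: [0.5227, -0.1391, 0.0276]
eef_rot: [3.141, -0.008, 0.056]
contact_force: [8.0, 0.7, -7.0]
width: 0.0001
```

At the front stop (travel ≈ 110 mm, force rising with no motion). I'll back off the lip inside the well, then lift.

Call:
{"api": "carry_out", "payload": {"slide": [[4, 0, 0], [10, 0, 0], [18, 0, 0], [20, 0, 0], [20, 0, 0]], "twist": [[0, 0, 0], [0, 0, 0], [0, 0, 0], [0, 0, 0], [0, 0, 0]], "gripper": [0, 0, 0, 0, 0]}}

```text
clock: 16.4
position: [0.5391, -0.1382, 0.0271]
eef_rot: [-3.142, 0.001, 0.055]
contact_force: [-0.6, 0.5, -0.6]
width: 0.0
```

Call:
{"api": "carry_out", "payload": {"slide": [[0, 0, -10], [0, 0, -25], [0, 0, -50], [0, 0, -85], [0, 0, -120]], "twist": [[0, 0, 0], [0, 0, 0], [0, 0, 0], [0, 0, 0], [0, 0, 0]], "gripper": [0, 0, 0, 0, 0]}}

```text
clock: 16.9
position: [0.5383, -0.1383, 0.149]
eef_rot: [3.142, 0.001, 0.055]
contact_force: [0.4, -0.2, 0.4]
width: -0.0002
```

Call:
{"api": "carry_out", "payload": {"slide": [[-35, 0, -20], [-75, 0, -40], [-115, 0, -50], [-140, 0, -50], [-140, 0, -50]], "twist": [[0, 0, 0], [0, 0, 0], [0, 0, 0], [0, 0, 0], [0, 0, 0]], "gripper": [0, 0, 0, 0, 0]}}

```text
clock: 17.4
position: [0.3957, -0.146, 0.1985]
eef_rot: [-3.141, -0.001, 0.054]
contact_force: [0.4, -0.2, 0.5]
width: 0.0003
```

```bash
python3 - <<'E'
from bench import status,camera
import cv2
s=status.read_state();print(s["position"],s["contact_force"],s["eef_rot"])
for n in ("wrist","top","scene"): cv2.imwrite(f"pics/{n}8.png",camera(n)[:,:,::-1])
E
```

```text
[ 0.39570894 -0.14603199  0.19848473] [ 0.37765545 -0.21634458  0.49595357] [-3.14085938e+00 -9.44279132e-04  5.44180475e-02]
```

View pics/wrist8.png

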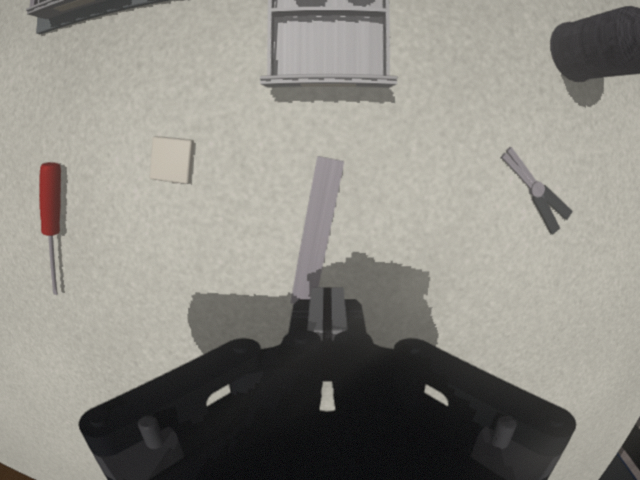

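View pics/top8.png

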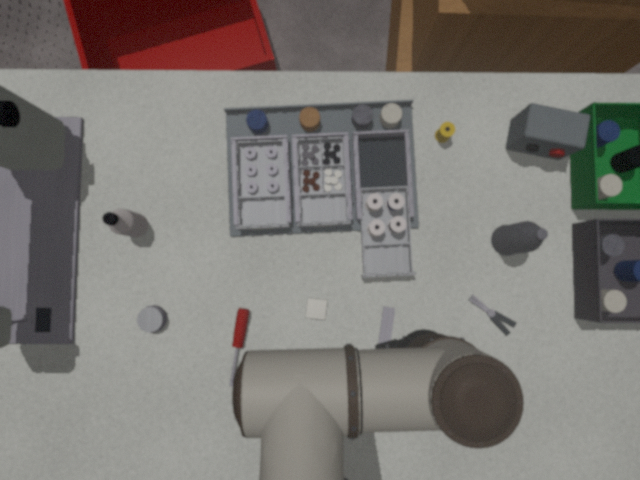

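View pics/scene8.png

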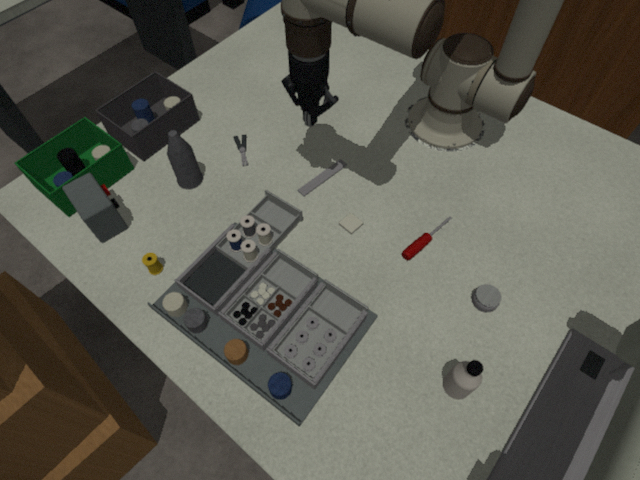

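The spool tray is fully out (top view lip ~387,276) with four spools upright. The button and bobbin trays are home and the loose items haven't moved. One quick number check, then I'll hand in.

```bash
python3 - <<'E'
from bench import robot
from h import *
print(ray("top",387,277,.048),"expected front face ~",[.617-.110,-.137])
print(ray("scene",300,215,.048))
print(robot.hand_in())
E
```

```text
[ 0.50222404 -0.13451343  0.048     ] expected front face ~ [0.507, -0.137]
[ 0.51700294 -0.08104173  0.048     ]
the job is handed in; nothing more can be done
None
```

The button tray is home and the spool tray is drawn out to its front stop; the job is handed in at about 17.5 s. The verdict isn't reported, so this rests on my own checks.

- **Button tray:** I pushed its lip with the shut fingertips until the force rose to about 12 N with no further motion, which is its rear stop. All three lips then lined up in the wrist view.
- **Spool tray:** I lowered the fingertips into the finger well and drew the tray out by the inside of its lip, at about 2 N. It met its front stop at about 8 N after roughly 110 mm of travel.
- **Release:** I moved the fingers off the lip inside the well before lifting clear.

**Last checks:** In the final pictures the four spools stand in their tray, the bobbin and button trays are home, and the loose items look unmoved. The robot is clear of everything.

**Disagreement:** The top camera put the spool lip's front face at x = 0.502, where I expected 0.507. The scene camera's reading of the lip's left corner, 0.517, is also farther in than I'd expect. I put both down to picking pixels by eye and trusted the stop contact and measured travel instead.

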